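# Find the rattling turned body and lock it in the hold-back bay

## Task

One of the three closed wooden bodies in the rack has a steel ball running loose inside. Lift them and gently tip or shake them end to end, feeling for the ball, until you have felt it; then slide that one lengthways into the green hold-back bay from its open end, past the spring catch, until it is fully home and the catch clicks out behind it. Leave the two sound ones lying in their own places in the rack, and do not disturb the cup, the pot or the gouge.

Things in the scene. Friction and masses are not known exactly. Their poses are not given: they have to be found in the camera images.
- rack: fixed plywood board 130 x 290 mm, 12 mm thick; origin: centre of its underside. Three cradles at y = -100, 0, +100 mm, each a pair of aluminium bars along x, 110 mm long, 12 mm thick, axes 36 mm apart, tops 24 mm above the bench; a wooden body lies between them, its axis 47 mm above the bench, one per cradle
- body_a: closed turned wooden cylinder, pale with a thin red band near each end, lying in the rack; 56 mm diameter, 130 mm long, 0.32 to 0.39 kg with its filling (weight tells nothing). Origin: its centre, on its axis; x axis: its long axis, in the rack parallel to the rack's x. bodies a, b and c look alike
- body_b: as body_a. All three have a bore 118 mm long, 44 mm wide. In two the 0.19 kg filling is held fast and centred; in one (any of the three) it is a loose 36 mm steel ball of 0.19 kg that starts in the middle, rolls up to 41 mm either way once tipped more than about 8 degrees, and stays at that end when level again
- body_c: as body_a; see body_b for what is inside. Origin: its centre, on its axis; x axis: its long axis
- bay: fixed green board 320 (x) x 130 mm, 12 mm thick; origin: centre of its underside. Two bars (36 mm apart, tops at 24 mm) run along x from -155 to +140 mm and carry a body lying along x, axis 47 mm above the bench. Negative x is an open apron with bars only, positive x lies between cheeks 58 mm high, 62 mm apart (from x = -20 mm at -y, +20 mm at +y), leaving no room for fingers beside a body
- bay_mouth (a point): point on the apron, at axis height, at bay x = -80 mm, axes as the bay's: a body laid here along the bay has its leading end at x = -15 mm, about 4 mm short of the catch's ramp, and its tail at -145 mm
- bay_home (a point): where the centre of a body lies when its leading end touches the back stop (64 mm high, face at bay x = 145 mm); at bay x = 80 mm, axes as the bay's. Fully home: centre at bay x = 76 to 80, tail end at 11 to 15 mm, so for the last part it must be pushed on its tail end, past the catch
- catch_nose (a point): inner rear corner of the brass spring catch, 47 mm above the bench; when out, at bay x = 11, y = 19 mm, 9 mm in the way of a body. Nose 20 mm high, ramp from bay x = -11 mm. Its dark housing: x = -19 to +19, y = 32 to 54 mm, 58 mm high
- catch (a joint): travel of the spring catch towards +y of the bay, m: 0 = out (as it starts, and again once clicked behind the tail), about 0.009 to 0.012 while a body passes it. Spring 0.9 N when out, 2.3 N when pushed 9 mm; sliding a body past takes about 5 to 18 N along the bay
- cup: bystander: upright turned wooden cup blank with an orange foot, 66 mm across, 75 mm high; origin under its centre
- pot: bystander: closed paint pot, 60 mm across, 70 mm high, red cap; origin under its centre
- gouge: bystander: hand tool lying on the bench beyond the work, handle and steel shaft, about 200 mm long; origin under its middle, x along it
Things that resemble listed ones, but are neither listed nor needed, are in the scene too. Leave any black or blue look-alike of the body_a alone.

How it is judged:
By the outcome, as a careful person would: the job done as asked, in the order asked, and still so for the second after the job is handed in, with the robot touching nothing.
It also fails if it takes over 72 s, if anything falls off the work surface, if the arm or the gripper's body presses on something with over 40 N, if the wrist force passes 120 N, or if a joint passes its speed limit or range.

## Robot

A 6-joint arm with a two-finger parallel gripper is mounted at the origin on the work surface. World frame = base frame: x ahead of the robot, y to its left, z up, the work surface at z = 0. Lengths are in m, angles in rad, forces in N, time in s.
With the tool pointing down it reaches from about 0.425 to 0.95 m from the base axis. Payload 3.5 kg.
Tool frame: the origin (TCP) lies at the very end of the fingers, on their centre line; the grasp point (between the pads) lies 19 mm behind it; z points along the fingers, y is the direction in which the jaws open and shut (so a half turn about z gives the same grasp; the last joint's range is limited). The gripper opens to 85 mm and grips with 20 to 120 N. Pads are 22 mm wide; open, the fingers measure 114 mm over their backs; the gripper's body (76 mm by 85 mm) begins 54 mm behind the grasp point. The pads swing forward as they close: fully open they stand 13 mm farther back than shut.
Start: joints at [-1.275, 0.286, 1.577, -0, 1.279, -0.15], TCP at [0.291, -0.609, 0.231] pointing down, gripper open.
Joint ranges: [-2.77, 2.77], [-0.9, 2.22], [0.21, 2.48], [-1.53, 4.67], [0.24, 2.81], [-2.84, 2.84]. Speed limits (rad/s): [2.79, 2.79, 3.14, 3.14, 3.14, 3.14].

## Interface

Orientations are given as a unit quaternion [x, y, z, w].
In Python, from plant import get_state, vision, ctrl, cut_out gives the robot as it stands.
- The arm moves only by the tool jog_arm, never from a script. Its argument "commands" is text: rows parted by semicolons, each of 6 numbers parted by spaces: the shift along the world's x, y, z in m, then the turn, a rotation vector about the world's x, y, z in rad. A call has 1 to 20 rows; each row is the pose to reach, as a shift and turn from the pose commanded when the call began; what a row does not reach only later rows make up. A row lasts 1/8 s, in which the tool goes at most 62.5 mm and 10.7 degrees, less where a joint would pass 70% of its speed; a pose out of reach is approached as far as the arm can. A call with a gripper value outside its range is refused whole. "gripper" is the opening in per cent of the stroke, from 0 (shut) to 100 (fully open), set as the call begins (left out, the last holds). The fingers move at their own pace and stop on an object; "grip_force" is the grip in N (left out, the last holds). Time passes only in rows, so rows that repeat a pose let the fingers close. It gives the time, the measured TCP pose, the force and the opening at its end, in the units of the state.
- get_state(): the state, without advancing time (a new reading comes with each control period).
- vision.read_camera(name): name is "side" or "top" or "wrist"; returns a dict with "frame" (384x512x3 uint8, red, green, blue), "z_map" (384x512 float32, m along the optical axis (not along the pixel's ray), 0 where there is no reading), "fx", "fy", "cx", "cy" (pixels), "D" ([k1, k2, p1, p2, k3] as OpenCV has them; the pictures are not rectified), "R" (3x3) and "t" (3): a world point X has camera coordinates R X + t. Camera axes: x right, y down, z forward; pixel columns grow to the right and rows downward; lengths in m; the calibration is good to about 2 mm. A picture is of the moment at which its call begins.
- ctrl.sign_off(): hands the job in, once; it reports no verdict.
Trained networks look in the newest picture that a camera, given by its name, has taken for a name from the list of things; names that differ only in an ending like _2 or _b are one class to them, and where a whole thing is asked for, a point or a joint stands for the part that bears it (a point fixed in the world has none). Each returns a list of dicts, best first, with "conf" (0 to 1); they miss things now and then, are a little off and sometimes report something else, mostly with a low value. They report only what shows in the picture. A call takes as long as a camera call. They do not tell look-alikes from the thing itself.
- cut_out(camera, query): "pixels" (384x512 bool, what is visible of it) and "box" ([centre column, centre row, width, height] in pixels, round what is visible of it).
The state is a dict: "time": time; "qpos": joint angles; "dq": joint speeds; "joint_efforts": joint torques, N m; "eef_pos": TCP position; "tcp_rot": TCP orientation; "contact_force": force on the tool from outside, world axes, zero at the start; "wrist_torque": the same for the moment, N m; "opening": opening from 0.0 (shut) to 1.0 (fully open).
Only numpy, scipy, OpenCV 4.12 (cv2) and the standard library are available. Lean on these libraries where they do the work, as an engineer would, in place of code of your own. Each camera call takes 0.05 s, during which the arm holds its last target.

## Working session

There is one attempt and no reset: what is moved stays moved. The work goes in short steps, Python scripts to look and compute and a tool call to move; the robot and the scene stay as the last step left them, time stands still between calls to the robot, and variables do not carry over. Pictures are saved under pics/ and viewed, and the job is handed in when it is done.

Besides the shell and the picture viewer there is one more tool, called after "Emit:" as name(argument=value, ...) on one line, values as JSON. jog_arm: Moves the arm, as the interface text tells. Its arguments: {"type":"object","properties":{"commands":{"type":"string"},"gripper":{"type":"number"},"grip_force":{"type":"number"}},"required":["commands"]}

```bash
ls; mkdir -p pics
python3 - <<'E'
from plant import get_state, vision, ctrl, cut_out
import cv2, numpy as np, pickle
print(get_state())
for n in ("top","side"):
    d=vision.read_camera(n); pickle.dump(d,open(f"{n}.pkl","wb"))
    cv2.imwrite(f"pics/{n}0.png",cv2.resize(d["frame"][:,:,::-1],None,fx=1.5,fy=1.5))
    print(n,d["R"],d["t"],d["fx"],d["D"])
E
```

```text
pics
{'time': 0.0, 'qpos': array([-1.27499689e+00,  2.87205964e-01,  1.57817098e+00, -1.77941304e-06,
        1.27861411e+00, -1.50065306e-01]), 'dq': array([-4.10072531e-04, -4.49146553e-04, -6.71469122e-05, -7.37503995e-04,
        5.36575028e-04, -5.59755589e-04]), 'joint_efforts': array([-6.82493301e-04, -4.05988562e+01, -2.92622244e+01, -1.30491690e-04,
        5.95103993e-03,  7.56261443e-06]), 'eef_pos': array([ 0.29087828, -0.6083803 ,  0.22992358]), 'tcp_rot': array([ 9.75252566e-01,  2.21090465e-01, -8.81540550e-05, -1.19595231e-03]), 'contact_force': array([ 0.47540182, -0.12615218, -0.88161039]), 'wrist_torque': array([-0.03481306, -0.00853807, -0.03028019]), 'opening': 1.0019502726957183}
top [[-0.12759373 -0.99180919 -0.00586342]
 [-0.96788391  0.12580256 -0.21765673]
 [ 0.21661158 -0.02209652 -0.97600777]] [0.05248739 0.56710107 0.88290648] 387.55324795198175 [-0.08480493  0.          0.          0.          0.        ]
side [[-0.9707242  -0.24001861  0.0092519 ]
 [-0.19212469  0.75275283 -0.62964377]
 [ 0.14416182 -0.61298796 -0.77682889]] [0.52965223 0.1601897  0.99207104] 450.44705747108446 [-0.15214951  0.          0.          0.          0.        ]
```

View pics/top0.png

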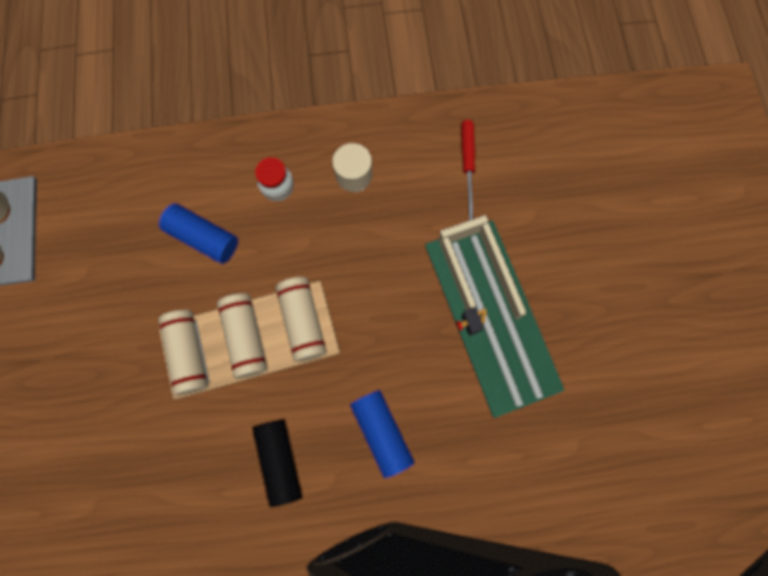

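View pics/side0.png

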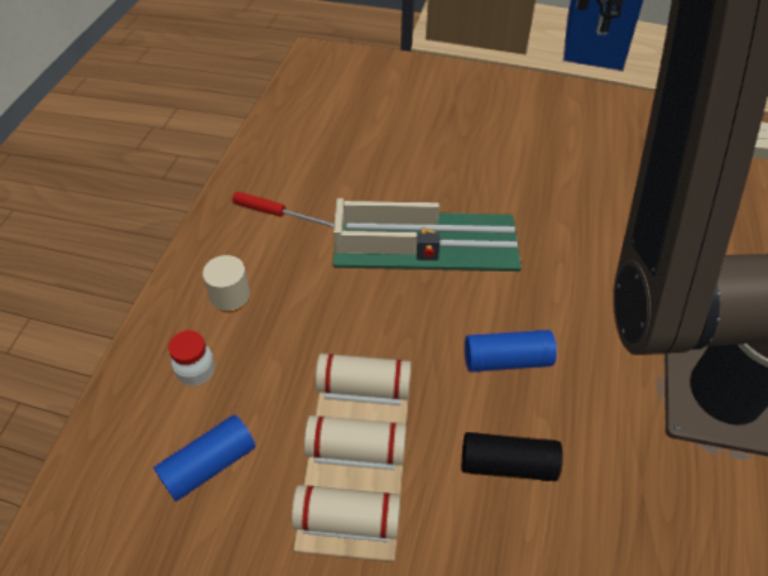

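Both pictures show the pale red-banded bodies in the rack (top 183,352; 242,335; 301,320), the green bay (495,315), and blue/black look-alikes on the bench (198,233; 382,433; 277,462), which I leave alone. Next I measure.

```bash
cat > h.py <<'E'
import numpy as np, cv2, pickle
from plant import get_state, vision, ctrl, cut_out
def cloud(d):
    h,w=d["z_map"].shape
    K=np.array([[d["fx"],0,d["cx"]],[0,d["fy"],d["cy"]],[0,0,1]])
    v,u=np.mgrid[0:h,0:w]
    p=cv2.undistortPoints(np.stack([u,v],-1).reshape(-1,1,2).astype(np.float64),K,np.array(d["D"])).reshape(h,w,2)
    z=d["z_map"]
    P=np.stack([p[...,0]*z,p[...,1]*z,z],-1)
    W=(P-np.array(d["t"]))@np.array(d["R"])
    W[z<=0]=np.nan
    return W
def proj(d,X):
    K=np.array([[d["fx"],0,d["cx"]],[0,d["fy"],d["cy"]],[0,0,1]])
    r,_=cv2.Rodrigues(np.array(d["R"]))
    return cv2.projectPoints(np.array(X,float).reshape(-1,1,3),r,np.array(d["t"]),K,np.array(d["D"]))[0].reshape(-1,2)
E
python3 - <<'E'
from h import *
for n in ("top","side"):
    d=vision.read_camera(n); pickle.dump(d,open(f"{n}.pkl","wb"))
    W=cloud(d)
    for q in ("body_a","rack","bay","catch","cup","pot","gouge"):
        for r in cut_out(n,q)[:7]:
            m=r["pixels"]; P=W[m]; P=P[~np.isnan(P).any(1)]
            if len(P)<5: print(n,q,r["conf"],"few");continue
            zt=np.percentile(P[:,2],95)
            c,s,a=cv2.minAreaRect(P[:,:2].astype(np.float32)*1000)
            col=d["frame"][m].mean(0).astype(int)
            print(n,q,round(r["conf"],2),[int(x) for x in r["box"]],"med",P.mean(0).round(3),"ztop",zt.round(3),"rect",np.round(c,1),np.round(s,1),round(a,1),col)
            np.save(f"m_{n}_{q}_{int(r['box'][0])}.npy",m)
E
```

```text
top body_a 0.69 [122, 236, 30, 53] med [0.507 0.319 0.069] ztop 0.076 rect [507.3 332.4] [129.5  70. ] 8.7 [170 148 121]
top body_a 0.67 [185, 308, 33, 58] med [0.318 0.188 0.05 ] ztop 0.058 rect [319.  195.5] [131.2  65.1] 6.7 [23 19 17]
top body_a 0.66 [201, 214, 37, 53] med [0.537 0.126 0.066] ztop 0.076 rect [549.7 134.6] [151.4  64.7] 8.5 [174 151 123]
top body_a 0.61 [255, 286, 43, 56] med [0.345 0.02  0.05 ] ztop 0.057 rect [344.8  19.9] [135.8  59.2] 19.3 [ 33  63 136]
top body_a 0.57 [132, 155, 50, 42] med [0.711 0.289 0.048] ztop 0.057 rect [717.2 294. ] [133.3  57. ] 53.2 [ 31  59 130]
top body_a 0.55 [163, 225, 28, 57] med [0.521 0.221 0.069] ztop 0.076 rect [523.9 224.1] [128.2  53.8] 9.8 [172 150 122]
top rack 0.95 [177, 224, 96, 77] med [0.525 0.209 0.013] ztop 0.019 rect [531.8 196.3] [136.3 228.1] 8.4 [188 150 108]
top bay 0.64 [328, 213, 92, 140] med [ 0.509 -0.19   0.021] ztop 0.058 rect [ 518.2 -191.7] [338.6 141.2] 12.2 [ 89 108  90]
top catch 0.63 [311, 214, 18, 18] med [ 0.502 -0.149  0.051] ztop 0.059 rect [ 501.  -151.2] [23.  55.5] 20.9 [136  89  53]
top cup
[... 1372 characters left out ...]
513 -0.18   0.025] ztop 0.058 rect [ 506.7 -190.3] [321.5 135.1] 15.2 [ 95 111  95]
side catch 0.46 [284, 160, 5, 17] med [ 0.502 -0.148  0.053] ztop 0.058 rect [ 505.6 -164.4] [17.4 84.5] 15.7 [131  74  46]
side cup 0.64 [152, 191, 30, 39] med [0.787 0.021 0.058] ztop 0.077 rect [809.5 -16.3] [ 64.7 134.8] 29.5 [156 146 126]
side cup 0.57 [286, 157, 128, 49] med [ 0.515 -0.18   0.026] ztop 0.059 rect [ 511.2 -196.1] [317.2 148.7] 14.0 [ 96 111  96]
side pot 0.74 [129, 240, 34, 35] med [0.789 0.16  0.05 ] ztop 0.072 rect [810.7 131.6] [ 60.6 114. ] 36.6 [144  82  76]
side gouge 0.91 [187, 138, 67, 21] med [ 0.809 -0.196  0.018] ztop 0.027 rect [ 782.6 -200.2] [ 49.4 213.8] 77.9 [131  48  40]
```

```bash
cat > fit.py <<'E'
from h import *
from scipy.optimize import minimize, least_squares
def pts(d):
    W=cloud(d); z=d["z_map"]
    g=cv2.dilate(z,np.ones((3,3)))-cv2.erode(z,np.ones((3,3)))
    ok=(g<0.02)&~np.isnan(W).any(2)
    return W[ok]
def hf(u,v):
    h=np.zeros_like(u)
    h[(abs(u)<.16)&(abs(v)<.065)]=.012
    h[(u>-.155)&(u<.14)&(abs(abs(v)-.018)<.006)]=.024
    ch=((u>.02)&(u<.145)&(v>.031)&(v<.041))|((u>-.02)&(u<.145)&(v<-.031)&(v>-.041))
    h[ch]=.058
    h[(abs(u)<.019)&(v>.032)&(v<.054)]=.058
    h[(u>.145)&(u<.157)&(abs(v)<.04)]=.064
    return h
def fitbay(P,x0):
    P=P[(np.hypot(P[:,0]-x0[0],P[:,1]-x0[1])<.22)&(P[:,2]<.08)]
    def cost(p):
        c,s=np.cos(p[2]),np.sin(p[2]); dx=P[:,0]-p[0];dy=P[:,1]-p[1]
        r=P[:,2]-p[3]-hf(c*dx+s*dy,-s*dx+c*dy)
        return np.minimum(abs(r),.012).mean()
    best=None
    for k in range(6):
        st=np.array(x0)+np.random.default_rng(k).normal(0,1,4)*[.004,.004,.02,.001]
        sim=np.vstack([st]+[st+e for e in np.diag([.008,.008,.04,.002])])
        m=minimize(cost,st,method="Nelder-Mead",options=dict(initial_simplex=sim,xatol=1e-5,fatol=1e-8,maxiter=800))
        if best is None or m.fun<best.fun: best=m
    return best
def fitcyl(P,x0,z0=.047):
    # P near body; params x,y,yaw,z,pitch
    dx=P[:,:2]-np.array(x0[:2])
    c,s=np.cos(x0[2]),np.sin(x0[2])
    u=dx[:,0]*c+dx[:,1]*s; v=-dx[:,0]*s+dx[:,1]*c
    Q=P[(abs(u)<.058)&(abs(v)<.034)&(P[:,2]>z0+.003)&(P[:,2]<z0+.04)]
    def res(p):
        a=np.array([np.cos(p[1]),np.sin(p[1]),p[3]]);a/=np.linalg.norm(a)
        n=np.array([-np.sin(x0[2]),np.cos(x0[2])])
        o=np.array([x0[0]+n[0]*p[0],x0[1]+n[1]*p[0],p[2]])
        w=Q-o; w=w-np.outer(w@a,a)
        return np.linalg.norm(w,axis=1)-.028
    m=least_squares(res,[0,x0[2],z0,0],loss="soft_l1",f_scale=.002)
    p=m.x;n=np.array([-np.sin(x0[2]),np.cos(x0[2])])
    o=np.array(x0[:2])+n*p[0]
    # extent along the axis
    c,s=np.cos(p[1]),np.sin(p[1]); dx=P[:,:2]-o
    u=dx[:,0]*c+dx[:,1]*s; v=-dx[:,0]*s+dx[:,1]*c
    U=u[(abs(v)<.015)&(P[:,2]>z0+.015)&(P[:,2]<z0+.04)&(abs(u)<.09)]
    lo,hi=np.percentile(U,[.7,99.3])
    ce=o+np.array([c,s])*(lo+hi)/2
    return ce,p[1],p[2],p[3],hi-lo,len(Q)
E
python3 - <<'E'
from fit import *
D={n:pickle.load(open(f"{n}.pkl","rb")) for n in ("top","side")}
PP={n:pts(D[n]) for n in D}; PP["both"]=np.vstack(list(PP.values()))
for n in PP:
    m=fitbay(PP[n],[.515,-.19,.24,0]); print(n,"bay",m.x.round(4),m.fun)
    for x0 in ([.507,.325,.155],[.523,.228,.155],[.541,.128,.155]):
        r=fitcyl(PP[n],x0); print(n,[np.round(q,4) for q in r])
E
```

```text
top bay [ 5.110e-01 -1.936e-01  2.309e-01 -2.000e-04] 0.0015842418675492487
top [array([0.5082, 0.3251]), np.float64(0.1492), np.float64(0.0473), np.float64(0.0037), np.float64(0.1249), np.int64(985)]
top [array([0.5226, 0.2257]), np.float64(0.1577), np.float64(0.0471), np.float64(-0.0015), np.float64(0.1218), np.int64(960)]
top [array([0.5383, 0.1286]), np.float64(0.1501), np.float64(0.0466), np.float64(-0.0029), np.float64(0.1225), np.int64(934)]
side bay [ 5.108e-01 -1.934e-01  2.344e-01  2.000e-04] 0.002650099769037897
side [array([0.509 , 0.3242]), np.float64(0.1491), np.float64(0.0468), np.float64(-0.0013), np.float64(0.1228), np.int64(1648)]
side [array([0.524 , 0.2249]), np.float64(0.151), np.float64(0.0473), np.float64(-0.0012), np.float64(0.1223), np.int64(1492)]
side [array([0.5384, 0.1266]), np.float64(0.1472), np.float64(0.0466), np.float64(0.0), np.float64(0.121), np.int64(1194)]
both bay [ 0.511  -0.1936  0.2309 -0.    ] 0.0020403384081782486
both [array([0.5085, 0.3244]), np.float64(0.1479), np.float64(0.0469), np.float64(0.0003), np.float64(0.1239), np.int64(2633)]
both [array([0.5235, 0.2252]), np.float64(0.1533), np.float64(0.0471), np.float64(-0.0017), np.float64(0.1224), np.int64(2452)]
both [array([0.5385, 0.1274]), np.float64(0.1486), np.float64(0.0465), np.float64(-0.0017), np.float64(0.1221), np.int64(2128)]
```

Run:
```python
from h import *
d=pickle.load(open("top.pkl","rb"))
f=d["frame"][175:275,95:240,::-1]
cv2.imwrite("pics/crop1.png",cv2.resize(f,None,fx=5,fy=5,interpolation=cv2.INTER_CUBIC))
```

```text
(no output)
```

View pics/crop1.png

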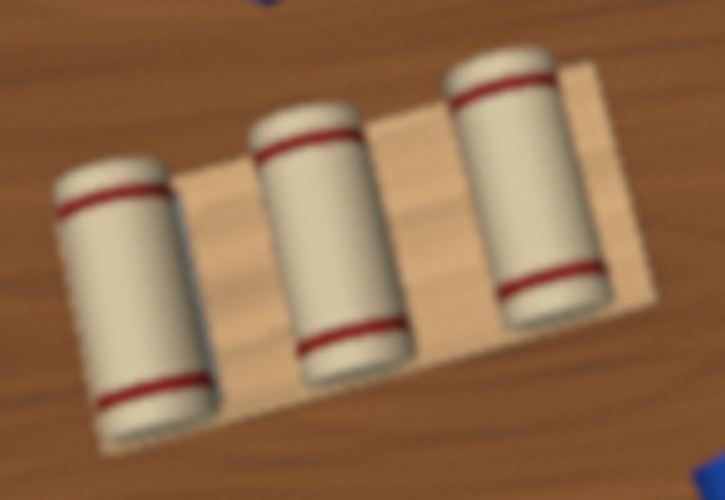

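Emit:
jog_arm(commands="0.2475 0.7364 -0.061 0 0 -0.296;0.2475 0.7364 -0.061 0 0 -0.296;0.2475 0.7364 -0.061 0 0 -0.296;0.2475 0.7364 -0.061 0 0 -0.296;0.2475 0.7364 -0.061 0 0 -0.296;0.2475 0.7364 -0.061 0 0 -0.296;0.2475 0.7364 -0.061 0 0 -0.296;0.2475 0.7364 -0.061 0 0 -0.296;0.2475 0.7364 -0.061 0 0 -0.296;0.2475 0.7364 -0.061 0 0 -0.296;0.2475 0.7364 -0.061 0 0 -0.296;0.2475 0.7364 -0.061 0 0 -0.296;0.2475 0.7364 -0.061 0 0 -0.296;0.2475 0.7364 -0.061 0 0 -0.296;0.2475 0.7364 -0.061 0 0 -0.296", gripper=100, grip_force=60)

```text
time: 2.78
eef_pos: [0.5384, 0.1269, 0.1703]
tcp_rot: [0.997, 0.075, -0.0, 0.0]
contact_force: [-0.4, -0.9, -0.1]
opening: 1.002
```

The crop shows the three candidates, pale with a thin red band near each end and lying in the rack: crop pixels (135,300), (330,240) and (527,185). The blue and black ones lack bands and lie on the bench, so they are not candidates. I start with the right-hand one (nearest the bay) and check alignment with the wrist camera.

Run:
```python
from fit import *
d=vision.read_camera("wrist"); s=get_state(); print(s["eef_pos"],s["tcp_rot"],s["qpos"].round(2),s["wrist_torque"],s["contact_force"])
cv2.imwrite("pics/w1.png",d["frame"][:,:,::-1])
P=pts(d); print(len(P))
for x0 in ([.5385,.1275,.15],[.5235,.2252,.15]):
    try: print([np.round(q,4) for q in fitcyl(P,x0)])
    except Exception as e: print(e)
```

```text
[0.53841674 0.1264891  0.1704251 ] [ 9.97230502e-01  7.43726618e-02 -3.31281063e-05  1.79968356e-04] [ 0.05  0.08  1.93 -0.    1.13  1.47] [-0.01821365  0.03701749 -0.03854281] [-0.1103849  -0.08062846  0.09093104]
184349
[array([0.5415, 0.1282]), np.float64(0.1507), np.float64(0.0456), np.float64(0.0016), np.float64(0.1251), np.int64(6262)]
[array([0.53 , 0.228]), np.float64(0.1469), np.float64(0.0456), np.float64(0.0025), np.float64(0.1182), np.int64(5926)]
```

View pics/w1.png

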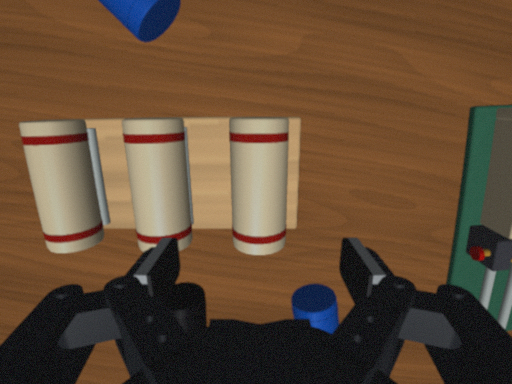

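The wrist view shows the body (260,185) centred between the fingers (160 and 355, 260) and parallel to them. I'm going down.

Emit:
jog_arm(commands="0 0 -0.06 0 0 0;0 0 -0.11 0 0 0;0 0 -0.14 0 0 0;0 0 -0.145 0 0 0;0 0 -0.145 0 0 0")

```text
time: 3.45
eef_pos: [0.5393, 0.1267, 0.0263]
tcp_rot: [0.997, 0.074, 0.001, 0.0]
contact_force: [0.4, -0.6, 1.3]
opening: 1.0
```

Emit:
jog_arm(commands="0 0 0 0 0 0;0 0 0 0 0 0;0 0 0 0 0 0;0 0 0 0 0 0;0 0 0 0 0 0", gripper=40, grip_force=60)

```text
time: 4.08
eef_pos: [0.54, 0.1278, 0.0276]
tcp_rot: [0.997, 0.075, 0.002, -0.0]
contact_force: [-1.4, 1.1, 6.4]
opening: 0.641
```

Emit:
jog_arm(commands="0 0 0.04 0 0 0;0 0 0.09 0 0 0;0 0 0.1 0 0 0;0 0 0.1 0 0 0;0 0 0.1 0 0 0;0 0 0.1 0 0 0")

```text
time: 4.82
eef_pos: [0.5371, 0.1273, 0.1229]
tcp_rot: [0.997, 0.075, -0.002, -0.0]
contact_force: [-0.1, -0.1, -3.3]
opening: 0.644
```

```bash
cat > meas.py <<'E'
from h import *
from scipy.spatial.transform import Rotation
def meas(n=6):
    T=[];F=[]
    for i in range(n):
        d=vision.read_camera("side"); s=get_state()
        T.append(s["wrist_torque"]);F.append(s["contact_force"])
    T=np.array(T);F=np.array(F)
    yaw=.15; nn=np.array([-np.sin(yaw),np.cos(yaw),0]); a=np.array([np.cos(yaw),np.sin(yaw),0])
    print(round(s["time"],2),"pose",s["eef_pos"].round(4),s["tcp_rot"].round(3),"F",F.mean(0).round(2),"T",T.mean(0).round(3),"std",T.std(0).round(3),"Tjaw",(T@nn).mean().round(4),"Taxis",(T@a).mean().round(4),"op",s["opening"])
    return d
if __name__=="__main__":
    import sys
    d=meas()
    if len(sys.argv)>1: cv2.imwrite(f"pics/{sys.argv[1]}.png",d["frame"][:,:,::-1])
E
python3 meas.py l1
```

```text
5.12 pose [0.5385 0.1274 0.125 ] [ 0.997  0.075 -0.     0.   ] F [ 0.    0.18 -3.85] T [ 0.002 -0.019 -0.022] std [0.03  0.034 0.024] Tjaw -0.019 Taxis -0.0008 op 0.6455152676650308
```

View pics/l1.png

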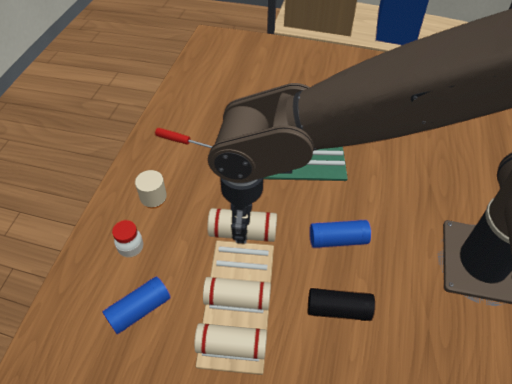

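The body is held level (side 243,225) and clear of the rack. I tip it one way and back to level, measure, then the other way.

Emit:
jog_arm(commands="0 0 0 -0.027 0.178 0;0 0 0 -0.052 0.346 0;0 0 0 -0.052 0.346 0;0 0 0 -0.052 0.346 0;0 0 0 -0.052 0.346 0;0 0 0 -0.027 0.178 0;0 0 0 0 0 0;0 0 0 0 0 0;0 0 0 0 0 0;0 0 0 0 0 0")

```text
time: 6.38
eef_pos: [0.5398, 0.1274, 0.126]
tcp_rot: [0.997, 0.075, 0.0, 0.0]
contact_force: [-0.7, 0.2, -3.8]
opening: 0.641
```

```bash
python3 meas.py
```

```text
6.67 pose [0.5388 0.1274 0.1251] [ 0.997  0.075 -0.     0.   ] F [ 0.1   0.38 -3.7 ] T [ 0.012 -0.02  -0.003] std [0.027 0.035 0.021] Tjaw -0.0218 Taxis 0.009 op 0.6415585114301281
```

Emit:
jog_arm(commands="0 0 0 0.027 -0.178 0;0 0 0 0.052 -0.346 0;0 0 0 0.052 -0.346 0;0 0 0 0.052 -0.346 0;0 0 0 0.052 -0.346 0;0 0 0 0.027 -0.178 0;0 0 0 0 0 0;0 0 0 0 0 0;0 0 0 0 0 0;0 0 0 0 0 0")

```text
time: 7.92
eef_pos: [0.5377, 0.1274, 0.125]
tcp_rot: [0.997, 0.075, -0.0, -0.0]
contact_force: [-0.5, -0.3, -3.6]
opening: 0.645
```

```bash
python3 meas.py
```

```text
8.22 pose [0.5383 0.1274 0.1255] [ 0.997  0.075  0.    -0.   ] F [ 0.15 -0.1  -3.56] T [ 0.023  0.001 -0.007] std [0.034 0.026 0.021] Tjaw -0.0024 Taxis 0.0232 op 0.6425538233187933
```

Moment change is 0.02 N m where a ball would give 0.15, so this one looks sound. I put it back.

Emit:
jog_arm(commands="0 0 -0.05 0 0 0;0 0 -0.085 0 0 0;0 0 -0.096 0 0 0;0 0 -0.0995 0 0 0;0 0 -0.0995 0 0 0;0 0 -0.0995 0 0 0")

```text
time: 8.98
eef_pos: [0.5397, 0.1276, 0.0277]
tcp_rot: [0.997, 0.075, 0.001, -0.0]
contact_force: [-2.8, 1.8, 3.1]
opening: 0.64
```

Emit:
jog_arm(commands="0 0 0 0 0 0;0 0 0 0 0 0;0 0 0 0 0 0;0 0 0.01 0 0 0;0 0 0.06 0 0 0;0 0 0.12 0 0 0;-0.007 0.045 0.12 0 0 0;-0.0155 0.098 0.12 0 0 0;-0.0155 0.098 0.12 0 0 0;-0.0155 0.098 0.12 0 0 0;-0.0155 0.098 0.12 0 0 0", gripper=100)

```text
time: 10.35
eef_pos: [0.5233, 0.2244, 0.1458]
tcp_rot: [0.997, 0.074, -0.0, 0.0]
contact_force: [-0.4, 0.8, -0.1]
opening: 0.996
```

Run:
```python
from fit import *
for n in ("wrist",):
    d=vision.read_camera(n); s=get_state(); print(s["eef_pos"])
    cv2.imwrite("pics/w2.png",d["frame"][:,:,::-1])
    P=pts(d)
    for x0 in ([.5385,.1275,.15],[.5235,.2252,.15]):
        print([np.round(q,4) for q in fitcyl(P,x0)])
```

```text
[0.52335533 0.22426931 0.14576704]
[array([0.5475, 0.1293]), np.float64(0.1499), np.float64(0.0457), np.float64(0.0021), np.float64(0.1134), np.int64(6825)]
[array([0.5266, 0.2271]), np.float64(0.1504), np.float64(0.0456), np.float64(0.001), np.float64(0.1257), np.int64(7418)]
```

View pics/w2.png

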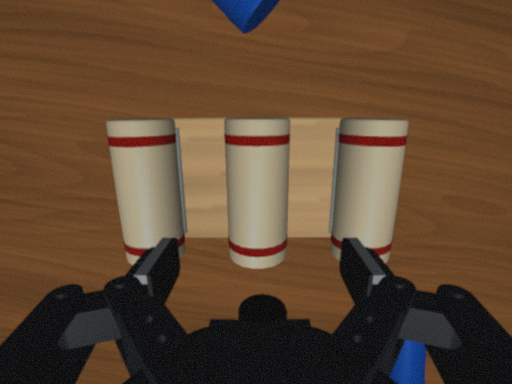

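The middle body (257,190) is between the fingers and the first (365,190) is back between its bars. I take the middle one.

Emit:
jog_arm(commands="0 0.001 -0.06 0 0 0;0 0.001 -0.1 0 0 0;0 0.001 -0.12 0 0 0;0 0.001 -0.12 0 0 0")

```text
time: 10.9
eef_pos: [0.5224, 0.2256, 0.0246]
tcp_rot: [0.997, 0.074, -0.001, 0.0]
contact_force: [0.1, -0.2, 0.7]
opening: 0.999
```

Emit:
jog_arm(commands="0 0 0 0 0 0;0 0 0 0 0 0;0 0 0 0 0 0;0 0 0 0 0 0;0 0 0 0 0 0;0 0 0.04 0 0 0;0 0 0.09 0 0 0;0 0 0.1 0 0 0;0 0 0.1 0 0 0;0 0 0.1 0 0 0;0 0 0.1 0 0 0", gripper=40, grip_force=60)

```text
time: 12.28
eef_pos: [0.5216, 0.226, 0.1233]
tcp_rot: [0.997, 0.075, -0.002, 0.0]
contact_force: [-0.3, 0.9, -3.6]
opening: 0.646
```

```bash
python3 meas.py
```

```text
12.57 pose [0.523  0.2264 0.1255] [ 0.997  0.075 -0.     0.   ] F [ 0.46 -0.36 -3.58] T [-0.002  0.015 -0.001] std [0.04  0.025 0.04 ] Tjaw 0.0155 Taxis 0.0008 op 0.643463329908558
```

Emit:
jog_arm(commands="0 0 0 -0.027 0.178 0;0 0 0 -0.052 0.346 0;0 0 0 -0.052 0.346 0;0 0 0 -0.052 0.346 0;0 0 0 -0.052 0.346 0")

```text
time: 13.2
eef_pos: [0.5225, 0.2265, 0.1264]
tcp_rot: [0.982, 0.074, -0.173, 0.013]
contact_force: [-0.2, 0.4, -3.5]
opening: 0.641
```

Emit:
jog_arm(commands="0 0 0 0.027 -0.178 0;0 0 0 0.052 -0.346 0;0 0 0 0.052 -0.346 0;0 0 0 0.052 -0.346 0;0 0 0 0.052 -0.346 0")

```text
time: 13.82
eef_pos: [0.5243, 0.2265, 0.1264]
tcp_rot: [0.997, 0.075, 0.0, -0.0]
contact_force: [-0.2, 0.8, -3.2]
opening: 0.642
```

```bash
python3 meas.py
```

```text
14.12 pose [0.5233 0.2264 0.1256] [ 0.997  0.075 -0.     0.   ] F [ 0.16  0.01 -3.92] T [-0.011 -0.005  0.003] std [0.026 0.017 0.03 ] Tjaw -0.0031 Taxis -0.0119 op 0.640463927369553
```

Emit:
jog_arm(commands="0 0 0 0.027 -0.178 0;0 0 0 0.052 -0.346 0;0 0 0 0.052 -0.346 0;0 0 0 0.052 -0.346 0;0 0 0 0.052 -0.346 0;0 0 0 0.027 -0.178 0;0 0 0 0 0 0;0 0 0 0 0 0;0 0 0 0 0 0;0 0 0 0 0 0")

```text
time: 15.38
eef_pos: [0.5222, 0.2263, 0.1254]
tcp_rot: [0.997, 0.075, -0.0, 0.0]
contact_force: [-0.1, 0.1, -3.4]
opening: 0.645
```

```bash
python3 meas.py
```

```text
15.68 pose [0.5228 0.2264 0.126 ] [ 0.997  0.075  0.    -0.   ] F [-0.07  0.35 -3.33] T [ 0.01   0.006 -0.002] std [0.016 0.031 0.024] Tjaw 0.0047 Taxis 0.011 op 0.6401266037655887
```

The 20° tilt was reached and the moment change is 0.01 N m, so the middle body is also sound. I put it back and take the third, which still has to be felt.

Emit:
jog_arm(commands="0 0 -0.05 0 0 0;0 0 -0.085 0 0 0;0 0 -0.096 0 0 0;0 0 -0.0995 0 0 0;0 0 -0.0995 0 0 0;0 0 -0.0995 0 0 0")

```text
time: 16.42
eef_pos: [0.524, 0.2265, 0.0284]
tcp_rot: [0.997, 0.075, 0.001, 0.0]
contact_force: [-4.4, -0.8, 5.5]
opening: 0.641
```

Emit:
jog_arm(commands="0 0 0 0 0 0;0 0 0 0 0 0;0 0 0 0 0 0;0 0 0.01 0 0 0;0 0 0.06 0 0 0;0 0 0.12 0 0 0;-0.007 0.045 0.12 0 0 0;-0.015 0.0985 0.12 0 0 0;-0.015 0.0985 0.12 0 0 0;-0.015 0.0985 0.12 0 0 0;-0.015 0.0985 0.12 0 0 0", gripper=100)

```text
time: 17.8
eef_pos: [0.5083, 0.3239, 0.1463]
tcp_rot: [0.997, 0.074, -0.0, 0.0]
contact_force: [0.5, 0.5, -0.0]
opening: 1.001
```

Run:
```python
from fit import *
for n in ("wrist",):
    d=vision.read_camera(n); s=get_state(); print(s["eef_pos"])
    cv2.imwrite("pics/w3.png",d["frame"][:,:,::-1])
    P=pts(d)
    for x0 in ([.5235,.2252,.15],[.5085,.3244,.15]):
        print([np.round(q,4) for q in fitcyl(P,x0)])
```

```text
[0.50836633 0.32379056 0.14625815]
[array([0.5321, 0.2282]), np.float64(0.1499), np.float64(0.0457), np.float64(0.0022), np.float64(0.1129), np.int64(6779)]
[array([0.5116, 0.326 ]), np.float64(0.1506), np.float64(0.0456), np.float64(0.0015), np.float64(0.1256), np.int64(7496)]
```

View pics/w3.png

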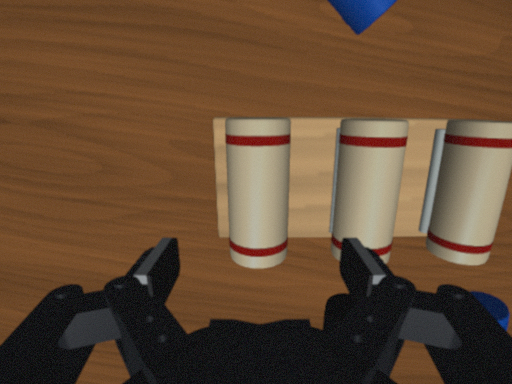

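Emit:
jog_arm(commands="0 0.0005 -0.06 0 0 0;0 0.0005 -0.1 0 0 0;0 0.0005 -0.12 0 0 0;0 0.0005 -0.12 0 0 0")

```text
time: 18.35
eef_pos: [0.5075, 0.3245, 0.0251]
tcp_rot: [0.997, 0.074, -0.001, 0.0]
contact_force: [-0.8, -0.2, -0.0]
opening: 1.006
```

Emit:
jog_arm(commands="0 0 0 0 0 0;0 0 0 0 0 0;0 0 0 0 0 0;0 0 0 0 0 0;0 0 0 0 0 0;0 0 0.04 0 0 0;0 0 0.09 0 0 0;0 0 0.1 0 0 0;0 0 0.1 0 0 0;0 0 0.1 0 0 0;0 0 0.1 0 0 0", gripper=40, grip_force=60)

```text
time: 19.73
eef_pos: [0.5067, 0.3248, 0.1237]
tcp_rot: [0.997, 0.075, -0.002, 0.001]
contact_force: [-0.1, -0.0, -3.5]
opening: 0.644
```

```bash
python3 meas.py
```

```text
20.02 pose [0.508  0.3254 0.126 ] [ 0.997  0.075 -0.     0.   ] F [ 0.01 -0.27 -3.39] T [ 0.005 -0.017  0.001] std [0.027 0.017 0.024] Tjaw -0.0171 Taxis 0.0029 op 0.6424929249695248
```

Emit:
jog_arm(commands="0 0 0 -0.027 0.178 0;0 0 0 -0.052 0.346 0;0 0 0 -0.052 0.346 0;0 0 0 -0.052 0.346 0;0 0 0 -0.052 0.346 0;0 0 0 -0.027 0.178 0;0 0 0 0 0 0;0 0 0 0 0 0;0 0 0 0 0 0;0 0 0 0 0 0")

```text
time: 21.28
eef_pos: [0.5093, 0.3256, 0.1269]
tcp_rot: [0.997, 0.075, 0.0, -0.0]
contact_force: [-0.2, 0.9, -3.6]
opening: 0.64
```

```bash
python3 meas.py
```

```text
21.57 pose [0.5084 0.3254 0.1261] [ 0.997  0.075 -0.     0.   ] F [-0.11  0.2  -3.61] T [-0.029  0.034  0.021] std [0.032 0.031 0.02 ] Tjaw 0.0375 Taxis -0.0235 op 0.6421221707789828
```

Emit:
jog_arm(commands="0 0 0 0.027 -0.178 0;0 0 0 0.052 -0.346 0;0 0 0 0.052 -0.346 0;0 0 0 0.052 -0.346 0;0 0 0 0.052 -0.346 0;0 0 0 0.027 -0.178 0;0 0 0 0 0 0;0 0 0 0 0 0;0 0 0 0 0 0;0 0 0 0 0 0")

```text
time: 22.82
eef_pos: [0.507, 0.3253, 0.1259]
tcp_rot: [0.997, 0.075, -0.0, 0.0]
contact_force: [0.2, 0.3, -3.6]
opening: 0.644
```

```bash
python3 meas.py l3
python3 - <<'E'
from fit import *
d=vision.read_camera("side"); s=get_state()
P=pts(d); print([np.round(q,4) for q in fitcyl(P,[.508,.3245,.15],z0=.147)])
E
```

```text
23.12 pose [0.5077 0.3255 0.1265] [ 0.997  0.075  0.    -0.   ] F [-0.05  0.04 -3.78] T [-0.002 -0.013  0.006] std [0.028 0.041 0.048] Tjaw -0.0126 Taxis -0.0042 op 0.6412734454340516
[array([0.5073, 0.3241]), np.float64(0.1479), np.float64(0.1442), np.float64(-0.0013), np.float64(0.1244), np.int64(1221)]
```

View pics/l3.png

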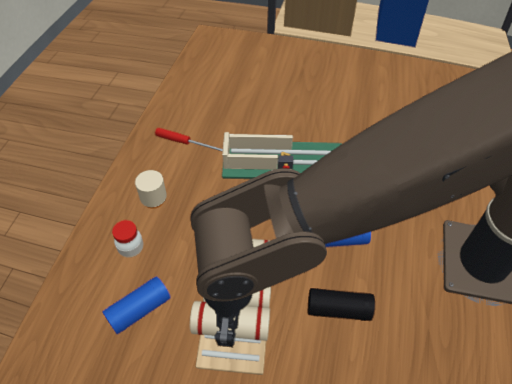

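The third body shows a change of +0.055 N m and then −0.050, in the right sign but smaller than expected. I tip it further and longer, and average more readings.

Emit:
jog_arm(commands="0 0 0.02 -0.027 0.178 0;0 0 0.02 -0.052 0.346 0;0 0 0.02 -0.078 0.514 0;0 0 0.02 -0.078 0.514 0;0 0 0.02 -0.078 0.514 0;0 0 0.02 -0.078 0.514 0;0 0 0.02 -0.078 0.514 0;0 0 0.02 -0.078 0.514 0;0 0 0.02 -0.078 0.514 0;0 0 0.02 -0.052 0.346 0;0 0 0.02 -0.027 0.178 0;0 0 0 0 0 0;0 0 0 0 0 0;0 0 0 0 0 0;0 0 0 0 0 0")

```text
time: 25.05
eef_pos: [0.5102, 0.3258, 0.1278]
tcp_rot: [0.997, 0.074, 0.001, -0.0]
contact_force: [0.8, -0.4, -2.7]
opening: 0.64
```

```bash
sed -i 's/n=6/n=12/' meas.py; python3 meas.py
```

```text
25.65 pose [0.508  0.3254 0.1263] [ 0.997  0.075 -0.     0.   ] F [ 0.28  0.19 -3.48] T [-0.005  0.025  0.012] std [0.021 0.031 0.036] Tjaw 0.0253 Taxis -0.0017 op 0.6457616926810017
```

Emit:
jog_arm(commands="0 0 0.02 0.027 -0.178 0;0 0 0.02 0.052 -0.346 0;0 0 0.02 0.078 -0.514 0;0 0 0.02 0.078 -0.514 0;0 0 0.02 0.078 -0.514 0;0 0 0.02 0.078 -0.514 0;0 0 0.02 0.078 -0.514 0;0 0 0.02 0.078 -0.514 0;0 0 0.02 0.078 -0.514 0;0 0 0.02 0.052 -0.346 0;0 0 0.02 0.027 -0.178 0;0 0 0 0 0 0;0 0 0 0 0 0;0 0 0 0 0 0;0 0 0 0 0 0")

```text
time: 27.52
eef_pos: [0.5074, 0.3256, 0.1271]
tcp_rot: [0.997, 0.075, 0.001, -0.0]
contact_force: [-0.1, -0.3, -3.2]
opening: 0.634
```

```bash
python3 meas.py
```

```text
28.12 pose [0.5081 0.3254 0.1263] [0.997 0.075 0.    0.   ] F [ 0.07 -0.11 -3.46] T [ 0.002 -0.064  0.01 ] std [0.042 0.023 0.026] Tjaw -0.0636 Taxis -0.0075 op 0.6434484430402937
```

Clear change now (−0.089 N m, about 7 sigma). One more tip the other way, recording while tilted, to be certain.

Emit:
jog_arm(commands="0 0 0.02 -0.027 0.178 0;0 0 0.02 -0.052 0.346 0;0 0 0.02 -0.078 0.514 0;0 0 0.02 -0.093 0.613 0;0 0 0.02 -0.093 0.613 0")

```text
time: 28.75
eef_pos: [0.5088, 0.3251, 0.1442]
tcp_rot: [0.95, 0.071, -0.304, 0.023]
contact_force: [-1.1, -0.0, -4.0]
opening: 0.638
```

Run:
```python
from h import *
nn=np.array([-np.sin(.15),np.cos(.15),0]);L=[]
for i in range(16):
    vision.read_camera("side"); s=get_state(); L.append(s["wrist_torque"]@nn)
print(np.round(L,3),s["tcp_rot"].round(3),np.mean(L[:5]),np.mean(L[-8:]))
```

```text
[-0.534 -0.497 -0.543 -0.546 -0.567 -0.567 -0.565 -0.503 -0.577 -0.514
 -0.546 -0.541 -0.614 -0.537 -0.522 -0.505] [ 0.95   0.071 -0.304  0.023] -0.5374160260962535 -0.5445928971439667
```

Emit:
jog_arm(commands="0 0 0 0.027 -0.178 0;0 0 0 0.052 -0.346 0;0 0 -0.02 0.078 -0.514 0;0 0 -0.02 0.093 -0.613 0;0 0 -0.02 0.093 -0.613 0;0 0 -0.02 0.093 -0.613 0;0 0 -0.02 0.093 -0.613 0")

```text
time: 30.42
eef_pos: [0.509, 0.3255, 0.1266]
tcp_rot: [0.997, 0.075, -0.0, -0.0]
contact_force: [0.5, 0.4, -4.1]
opening: 0.643
```

```bash
python3 meas.py
```

```text
31.02 pose [0.508  0.3254 0.1263] [ 0.997  0.075 -0.     0.   ] F [ 0.17 -0.22 -3.64] T [-0.007  0.051  0.017] std [0.029 0.023 0.019] Tjaw 0.051 Taxis 0.0006 op 0.6445731474233921
```

The moment flips sign with every tip (+0.025, −0.064, +0.051), with the body unmoved in the grip, while the other two stayed within about 0.02. So the ball is in this third body. I carry it to the bay.

Emit:
jog_arm(commands="-0.005 -0.035 0.03 0 0 0;-0.013 -0.09 0.03 0 0 0.02;-0.022 -0.15 0.03 0 0 0.04;-0.031 -0.21 0.03 0 0 0.06;-0.04 -0.27 0.03 0 0 0.082;-0.05 -0.33 0.03 0 0 0.082;-0.059 -0.39 0.03 0 0 0.082;-0.068 -0.45 0.03 0 0 0.082;-0.077 -0.505 0.01 0 0 0.082;-0.0826 -0.5391 -0.03 0 0 0.082;-0.0826 -0.5391 -0.056 0 0 0.082;-0.0826 -0.5391 -0.056 0 0 0.082;-0.0826 -0.5391 -0.056 0 0 0.082")

```text
time: 32.65
eef_pos: [0.4263, -0.214, 0.0715]
tcp_rot: [0.993, 0.116, 0.001, 0.001]
contact_force: [-0.8, 0.8, -3.9]
opening: 0.638
```

Run:
```python
from fit import *
for n in ("side","top"):
    d=vision.read_camera(n); s=get_state(); print(s["eef_pos"],s["tcp_rot"].round(4),s["contact_force"].round(1))
    cv2.imwrite(f"pics/b_{n}.png",d["frame"][:,:,::-1])
    pickle.dump(d,open(f"b_{n}.pkl","wb"))
    P=pts(d)
    try: print([np.round(q,4) for q in fitcyl(P,[.4254,-.2137,.232],z0=.091)])
    except Exception as e: print(e)
```

```text
[ 0.42666827 -0.21412184  0.07202203] [0.9932 0.1161 0.0012 0.0012] [ 0.6  0.3 -2.8]
[array([ 0.4263, -0.2154]), np.float64(0.2347), np.float64(0.0894), np.float64(-0.0066), np.float64(0.1234), np.int64(490)]
[ 0.42678127 -0.21411967  0.07216018] [0.9932 0.1162 0.0013 0.0013] [ 0.2 -0.  -3. ]
[array([ 0.4785, -0.2035]), np.float64(0.2395), np.float64(0.0918), np.float64(-0.017), np.float64(0.0154), np.int64(109)]
```

View pics/b_side.png

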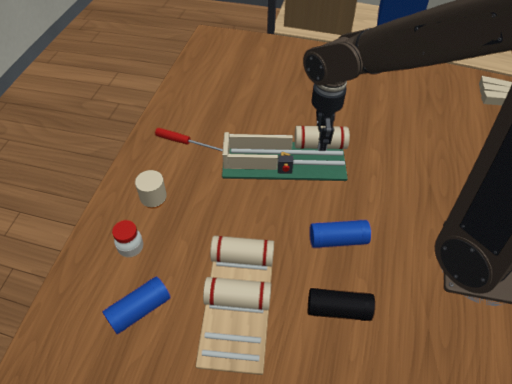

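View pics/b_top.png

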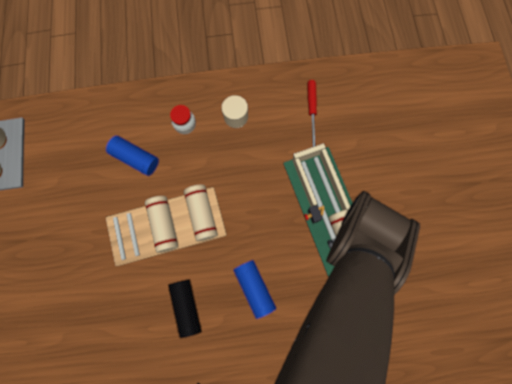

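The body hangs over the apron in line with the bay (side 322,138), and the two sound ones lie in the rack. I lower it.

Emit:
jog_arm(commands="0 0 -0.025 0 0 0;0 0 -0.038 0 0 0;0 0 -0.0425 0 0 0;0 0 -0.0425 0 0 0;0 0 -0.0425 0 0 0;0 0 -0.0425 0 0 0")

```text
time: 33.5
eef_pos: [0.4256, -0.2135, 0.0293]
tcp_rot: [0.993, 0.116, -0.0, -0.001]
contact_force: [-4.2, 3.0, 5.0]
opening: 0.642
```

Run:
```python
from fit import *
for i in range(3):
    d=vision.read_camera("side"); s=get_state(); print(s["eef_pos"].round(4),s["tcp_rot"].round(4),s["contact_force"].round(1))
cv2.imwrite(f"pics/c_side.png",cv2.resize(d["frame"][80:230,170:400,::-1],None,fx=3.4,fy=3.4))
P=pts(d)
print([np.round(q,4) for q in fitcyl(P,[.4254,-.2137,.232],z0=.047)])
```

```text
[ 0.4256 -0.2135  0.0293] [ 9.933e-01  1.155e-01 -4.000e-04 -6.000e-04] [-3.8  3.5  4.9]
[ 0.4256 -0.2135  0.0293] [ 9.933e-01  1.156e-01 -4.000e-04 -6.000e-04] [-4.7  2.9  4.7]
[ 0.4256 -0.2135  0.0293] [ 9.933e-01  1.155e-01 -4.000e-04 -6.000e-04] [-3.3  3.8  5.8]
[array([ 0.426 , -0.2147]), np.float64(0.2345), np.float64(0.0473), np.float64(-0.011), np.float64(0.1263), np.int64(501)]
```

View pics/c_side.png

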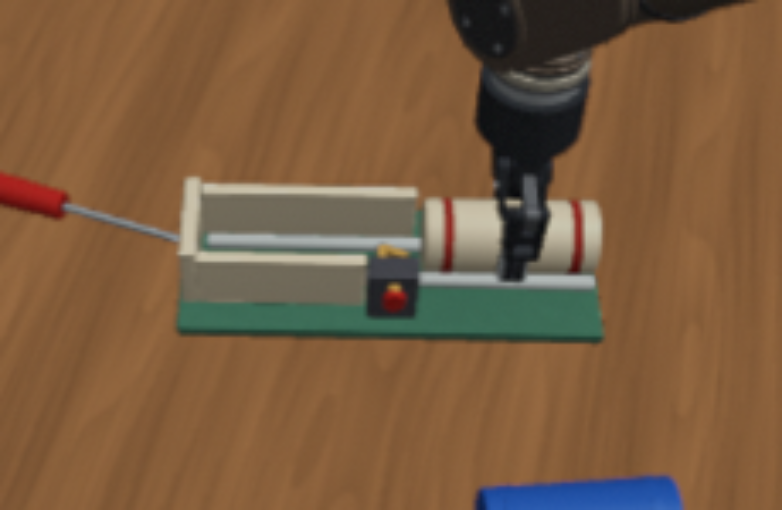

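The body lies on the apron bars in front of the cheeks and catch, axis 47 mm high. I slide it forward 45 mm while gripped.

Emit:
jog_arm(commands="0.01 0.0023 0.001 0 0 0;0.02 0.0046 0.001 0 0 0;0.03 0.0069 0.001 0 0 0;0.04 0.0092 0.001 0 0 0;0.0438 0.0103 0.001 0 0 0;0.0438 0.0103 0.001 0 0 0;0.0438 0.0103 0.001 0 0 0")

```text
time: 34.52
eef_pos: [0.4699, -0.2036, 0.0294]
tcp_rot: [0.993, 0.116, 0.0, 0.0]
contact_force: [-3.3, 0.6, 3.6]
opening: 0.642
```

```bash
cat > look.py <<'E'
from fit import *
import sys
name,u=sys.argv[1],float(sys.argv[2])
d=vision.read_camera("side"); s=get_state(); print(s["time"],s["eef_pos"].round(4),s["tcp_rot"].round(4),s["contact_force"].round(1),"op",round(s["opening"],3))
f=d["frame"][80:230,170:400,::-1]
cv2.imwrite(f"pics/{name}.png",cv2.resize(f,None,fx=3.4,fy=3.4,interpolation=cv2.INTER_CUBIC))
P=pts(d); c,sn=np.cos(.232),np.sin(.232)
def bay(x,y): dx,dy=x-.511,y+.1935; return round(1000*(c*dx+sn*dy),1),round(1000*(-sn*dx+c*dy),1)
r=fitcyl(P,[.511+c*u,-.1935+sn*u,.232],z0=.047)
print("body bay",bay(*r[0]),"yaw,z,pitch,len",[np.round(q,4) for q in r[1:]],"tcp bay",bay(*s["eef_pos"][:2]))
E
python3 look.py d1 -0.043
```

```text
34.575 [ 0.4698 -0.2035  0.0294] [9.933e-01 1.158e-01 4.000e-04 3.000e-04] [-2.6  0.3  3.3] op 0.641
body bay (np.float64(-42.2), np.float64(-1.5)) yaw,z,pitch,len [np.float64(0.2404), np.float64(0.0475), np.float64(-0.0123), np.float64(0.1252), np.int64(525)] tcp bay (np.float64(-42.4), np.float64(-0.3))
```

View pics/d1.png

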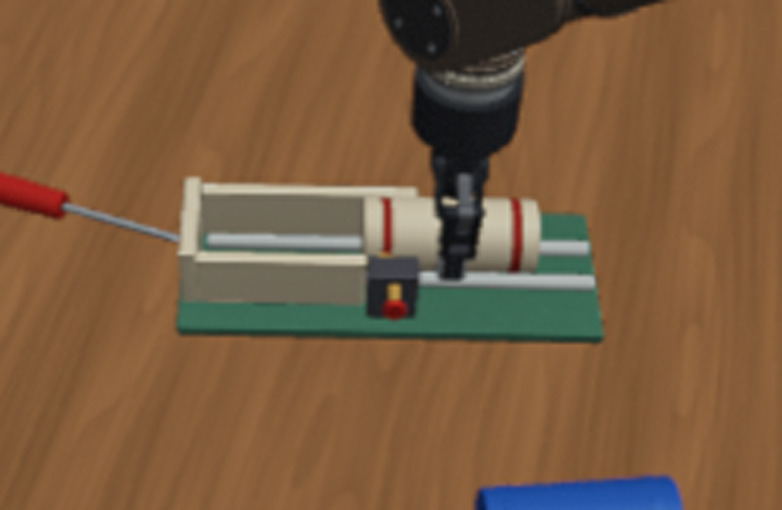

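The leading end is past the catch and inside the cheeks (view 370,235). I release, rise, go behind the tail, shut the fingers and lower.

Emit:
jog_arm(commands="0 0 0 0 0 0;0 0 0 0 0 0;0 0 0 0 0 0;0 0 0.03 0 0 0;0 0 0.09 0 0 0;0 0 0.09 0 0 0", gripper=100)

```text
time: 35.33
eef_pos: [0.4728, -0.2057, 0.1246]
tcp_rot: [0.993, 0.116, 0.005, 0.004]
contact_force: [0.8, -0.6, 0.9]
opening: 1.0
```

Emit:
jog_arm(commands="-0.042 -0.01 0 0 0 0;-0.0815 -0.02 0 0 0 0;-0.0815 -0.02 0 0 0 0;-0.0815 -0.02 0 0 0 0;-0.0815 -0.02 -0.02 0 0 0;-0.0815 -0.02 -0.06 0 0 0;-0.0815 -0.02 -0.082 0 0 0;-0.0815 -0.02 -0.082 0 0 0;-0.0815 -0.02 -0.082 0 0 0", gripper=0, grip_force=40)

```text
time: 36.45
eef_pos: [0.3889, -0.2239, 0.0376]
tcp_rot: [0.993, 0.116, 0.001, 0.001]
contact_force: [-0.1, 0.2, 0.3]
opening: -0.0
```

```bash
python3 look.py e1 -0.043
```

```text
36.5 [ 0.389  -0.2241  0.038 ] [9.933e-01 1.159e-01 8.000e-04 9.000e-04] [ 0.  -0.3  0.2] op 0.004
body bay (np.float64(-46.3), np.float64(-1.5)) yaw,z,pitch,len [np.float64(0.2317), np.float64(0.0474), np.float64(-0.0089), np.float64(0.129), np.int64(782)] tcp bay (np.float64(-125.8), np.float64(-1.7))
```

View pics/e1.png

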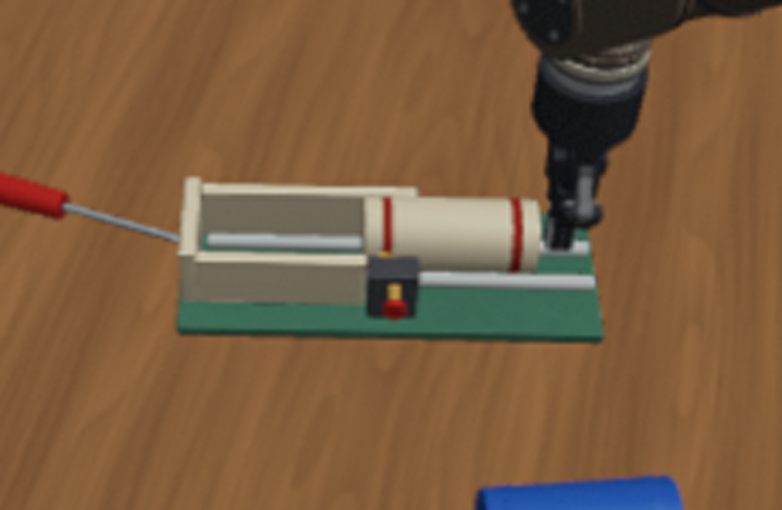

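Emit:
jog_arm(commands="0.0097 0.0023 0 0 0 0;0.0243 0.0057 0 0 0 0;0.0389 0.0092 0 0 0 0;0.0535 0.0126 0 0 0 0;0.0681 0.0161 0 0 0 0;0.0827 0.0195 0 0 0 0;0.0973 0.023 0 0 0 0;0.107 0.0253 0 0 0 0;0.107 0.0253 0 0 0 0;0.107 0.0253 0 0 0 0")

```text
time: 37.75
eef_pos: [0.4952, -0.1978, 0.037]
tcp_rot: [0.993, 0.116, 0.001, -0.0]
contact_force: [1.2, 0.6, 0.2]
opening: 0.004
```

```bash
python3 look.py e2 0.06
```

```text
37.8 [ 0.495  -0.1978  0.037 ] [ 9.933e-01  1.155e-01  5.000e-04 -1.000e-04] [-0.2  0.3  0. ] op 0.0
body bay (np.float64(68.0), np.float64(-1.5)) yaw,z,pitch,len [np.float64(0.2338), np.float64(0.047), np.float64(-0.0039), np.float64(0.162), np.int64(762)] tcp bay (np.float64(-16.5), np.float64(-0.5))
```

View pics/e2.png

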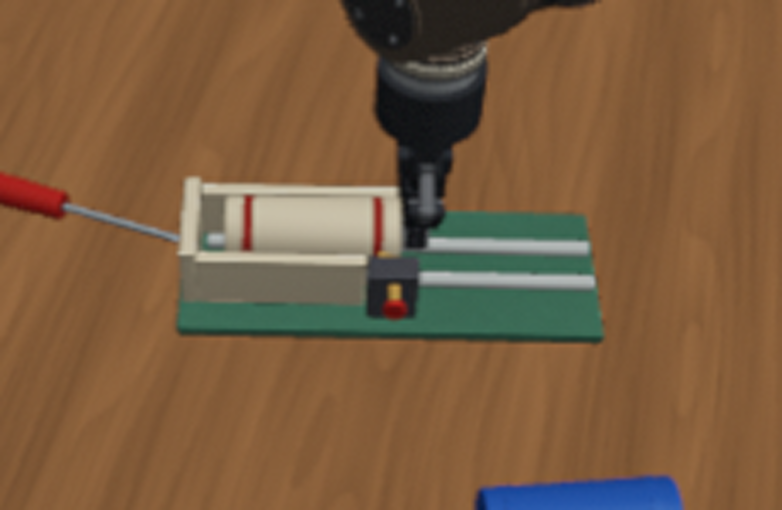

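Emit:
jog_arm(commands="0.0049 0.0009 0 0 0 0;0.0097 0.002 0 0 0 0;0.0141 0.003 0 0 0 0;0.0141 0.003 0 0 0 0;0.0141 0.003 0 0 0 0")

```text
time: 38.42
eef_pos: [0.5077, -0.1952, 0.0369]
tcp_rot: [0.993, 0.116, -0.002, -0.0]
contact_force: [-4.8, -0.6, 3.1]
opening: 0.003
```

Emit:
jog_arm(commands="0.0015 0.0003 0 0 0 0;0.0015 0.0003 0 0 0 0")

```text
time: 38.67
eef_pos: [0.5087, -0.1949, 0.0369]
tcp_rot: [0.993, 0.116, -0.002, -0.001]
contact_force: [-7.6, -1.7, 5.8]
opening: -0.002
```

Emit:
jog_arm(commands="0.001 0.0002 0 0 0 0;0.001 0.0002 0 0 0 0")

```text
time: 38.92
eef_pos: [0.5095, -0.1947, 0.0369]
tcp_rot: [0.993, 0.116, -0.003, -0.001]
contact_force: [-8.2, -1.9, 5.9]
opening: -0.003
```

```bash
python3 look.py e3 0.07
```

```text
38.975 [ 0.5095 -0.1947  0.0369] [ 9.932e-01  1.160e-01 -2.500e-03 -6.000e-04] [-7.1 -2.3  4.6] op -0.004
body bay (np.float64(81.3), np.float64(-1.4)) yaw,z,pitch,len [np.float64(0.2376), np.float64(0.0469), np.float64(-0.0025), np.float64(0.1407), np.int64(769)] tcp bay (np.float64(-1.7), np.float64(-0.8))
```

View pics/e3.png

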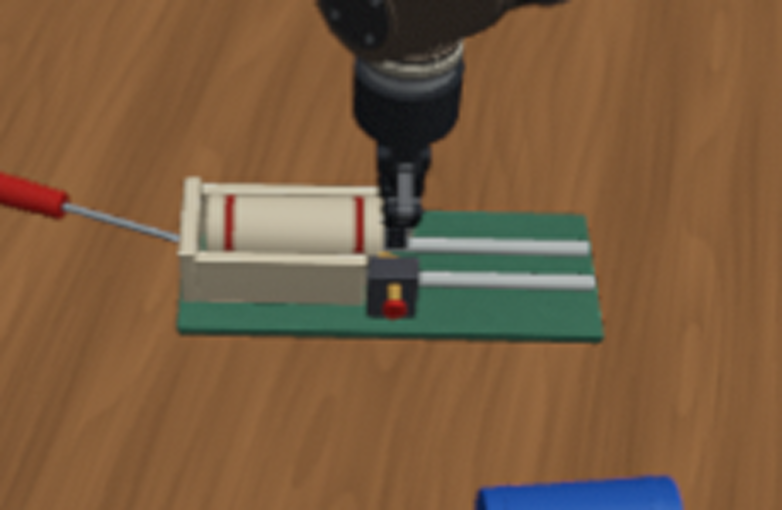

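There is still a small gap at the back stop (view 205,220), and the pin is still pushed out. I continue in small steps.

Emit:
jog_arm(commands="0.002 0.0004 0 0 0 0;0.002 0.0004 0 0 0 0")

```text
time: 39.22
eef_pos: [0.5117, -0.1943, 0.0369]
tcp_rot: [0.993, 0.116, -0.002, -0.001]
contact_force: [-6.8, -1.6, 4.2]
opening: -0.005
```

Emit:
jog_arm(commands="0.0015 0.0003 0 0 0 0;0.0015 0.0003 0 0 0 0")

```text
time: 39.48
eef_pos: [0.5139, -0.1935, 0.0366]
tcp_rot: [0.993, 0.116, -0.001, -0.001]
contact_force: [-5.1, 0.1, 3.0]
opening: -0.001
```

Emit:
jog_arm(commands="0.0015 0.0003 0 0 0 0;0.0015 0.0003 0 0 0 0")

```text
time: 39.72
eef_pos: [0.5159, -0.1932, 0.0365]
tcp_rot: [0.993, 0.116, -0.001, -0.001]
contact_force: [-4.7, 0.7, 2.4]
opening: 0.001
```

```bash
python3 look.py e4 0.07
```

```text
39.775 [ 0.5159 -0.1932  0.0366] [ 9.933e-01  1.157e-01 -6.000e-04 -5.000e-04] [-4.6  0.7  2.4] op -0.003
body bay (np.float64(86.0), np.float64(-1.5)) yaw,z,pitch,len [np.float64(0.2404), np.float64(0.0469), np.float64(-0.005), np.float64(0.1314), np.int64(737)] tcp bay (np.float64(4.8), np.float64(-0.9))
```

View pics/e4.png

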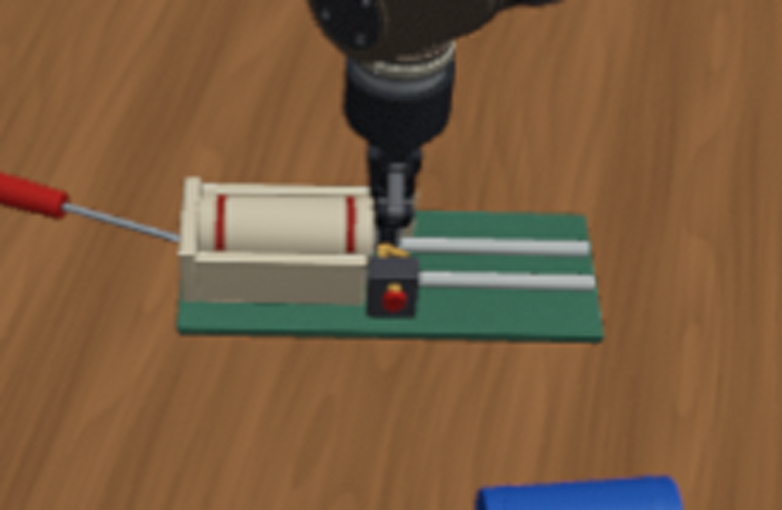

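The catch nose is out now (view 390,250) and the pin is back in. I press on until the body touches the stop.

Emit:
jog_arm(commands="0.001 0.0002 0 0 0 0;0.001 0.0002 0 0 0 0")

```text
time: 40.02
eef_pos: [0.5159, -0.1932, 0.0366]
tcp_rot: [0.993, 0.116, -0.002, -0.001]
contact_force: [-8.8, -0.1, 3.8]
opening: -0.002
```

Emit:
jog_arm(commands="0.001 0.0002 0 0 0 0;0.001 0.0002 0 0 0 0")

```text
time: 40.28
eef_pos: [0.5159, -0.1931, 0.0365]
tcp_rot: [0.993, 0.116, -0.003, -0.001]
contact_force: [-11.4, -0.1, 6.2]
opening: -0.001
```

Emit:
jog_arm(commands="0.001 0.0002 0 0 0 0;0.001 0.0002 0 0 0 0")

```text
time: 40.52
eef_pos: [0.5158, -0.1931, 0.0365]
tcp_rot: [0.993, 0.117, -0.005, -0.001]
contact_force: [-16.5, -0.6, 8.8]
opening: -0.0
```

Force rises with no movement, so the body is home against the stop. I back off and lift clear.

Emit:
jog_arm(commands="-0.004 -0.001 0 0 0 0;-0.009 -0.0023 0 0 0 0;-0.009 -0.0023 0 0 0 0;-0.009 -0.0023 0.03 0 0 0;-0.009 -0.0023 0.09 0 0 0;-0.009 -0.0023 0.14 0 0 0;-0.05 -0.06 0.16 0 0 0;-0.1 -0.11 0.16 0 0 0;-0.12 -0.16 0.16 0 0 0;-0.12 -0.16 0.16 0 0 0;-0.12 -0.16 0.16 0 0 0")

```text
time: 41.9
eef_pos: [0.3995, -0.3532, 0.1968]
tcp_rot: [0.993, 0.115, 0.0, -0.0]
contact_force: [-0.1, 0.5, 0.3]
opening: -0.0
```

```bash
python3 look.py f1 0.08
python3 - <<'E'
from fit import *
for n in ("top","side"):
    d=vision.read_camera(n); P=pts(d)
    cv2.imwrite(f"pics/g_{n}.png",d["frame"][:,:,::-1])
    if n=="top": cv2.imwrite("pics/g_crop.png",cv2.resize(d["frame"][130:290,270:390,::-1],None,fx=3.7,fy=3.7,interpolation=cv2.INTER_CUBIC))
    for x0 in ([.5235,.2252,.15],[.5385,.1274,.15],[.589,-.175,.232]):
        r=fitcyl(P,x0); print(n,[np.round(q,4) for q in r], "bay u",.9730*(r[0][0]-.511)+.2299*(r[0][1]+.1935))
    for q in ("cup","pot","gouge"):
        for r in cut_out(n,q)[:1]:
            m=r["pixels"]; print(q,r["conf"],np.round(r["box"]),np.nanmean(cloud(d)[m],0).round(3))
E
```

```text
41.95 [ 0.3998 -0.3524  0.1966] [ 9.933e-01  1.157e-01  2.000e-04 -4.000e-04] [0.3 0.9 0.5] op -0.004
body bay (np.float64(86.1), np.float64(-1.4)) yaw,z,pitch,len [np.float64(0.226), np.float64(0.0469), np.float64(-0.0037), np.float64(0.131), np.int64(782)] tcp bay (np.float64(-144.7), np.float64(-129.1))
top [array([0.5218, 0.2258]), np.float64(0.1584), np.float64(0.0471), np.float64(-0.0032), np.float64(0.1223), np.int64(985)] bay u 0.10693979509410116
top [array([0.5381, 0.1284]), np.float64(0.1452), np.float64(0.0468), np.float64(-0.0022), np.float64(0.1212), np.int64(919)] bay u 0.10036357424422457
top [array([ 0.5933, -0.1749]), np.float64(0.2307), np.float64(0.0467), np.float64(-0.0026), np.float64(0.1352), np.int64(997)] bay u 0.08438047332852266
cup 0.59 [237. 114.  22.  35.] [0.787 0.015 0.065]
pot 0.69 [181. 118.  25.  29.] [0.789 0.151 0.056]
gouge 0.97 [310. 113.   8.  67.] [ 0.799 -0.196  0.019]
side [array([0.5231, 0.2247]), np.float64(0.149), np.float64(0.0473), np.float64(0.0017), np.float64(0.1224), np.int64(1446)] bay u 0.10788565533352756
side [array([0.5384, 0.1263]), np.float64(0.1522), np.float64(0.0467), np.float64(-0.0022), np.float64(0.121), np.int64(1213)] bay u 0.1001972292534169
side [array([ 0.5951, -0.1751]), np.float64(0.2342), np.float64(0.0468), np.float64(-0.0009), np.float64(0.1309), np.int64(792)] bay u 0.08603144588990351
cup 0.7 [150. 191.  30.  40.] [0.787 0.022 0.058]
pot 0.87 [128. 240.  35.  36.] [0.789 0.159 0.049]
gouge 0.8 [188. 141.  62.  23.] [ 0.813 -0.195  0.02 ]
```

View pics/f1.png

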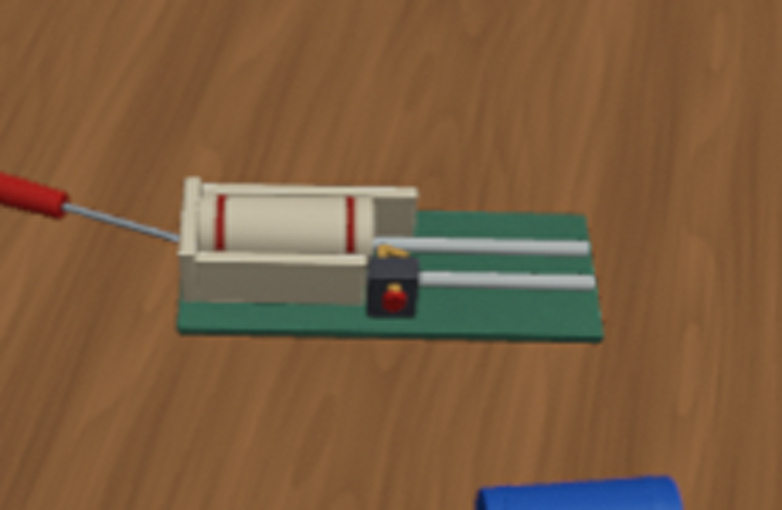

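View pics/g_top.png

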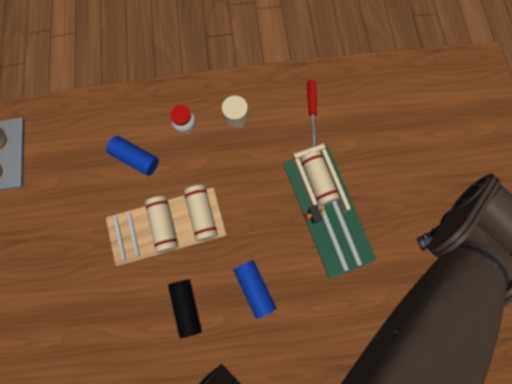

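View pics/g_crop.png

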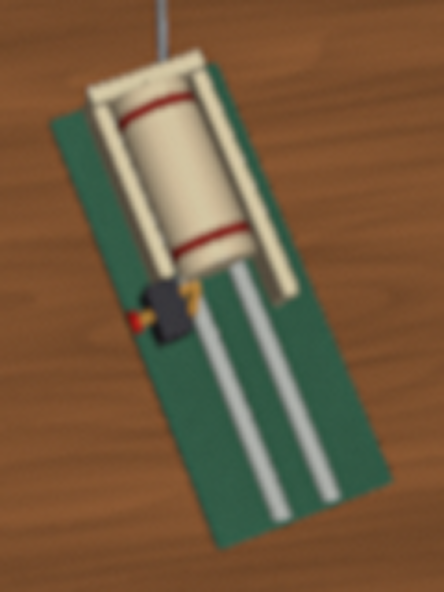

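The body sits against the stop with the catch nose out behind its tail (crop 195,290). Both sound bodies are in their cradles and the bystanders have not moved. I'm handing in.

```bash
python3 -c "
from plant import ctrl,get_state
print(ctrl.sign_off()); print(get_state()['time'])"
```

```text
the job is handed in; nothing more can be done
None
the job is handed in; nothing more can be done
```

The ball was in the third body, the one farthest left in the rack. That body is now fully home in the green bay, with the catch clicked out behind its tail. I handed the job in at about 42 s.

- **Finding the ball:** I lifted and tipped all three end to end. The first two showed moment changes of no more than about 0.02 N m, so I laid them back in their own cradles. The third flipped sign with every tip: −0.05, −0.09 and +0.115 N m on the last three. That is still short of the 0.15 N m I worked out for a full ball run.
- **Tilt not equal:** I tipped the first two only 20° each way. The third got the same 20° first, then 30° and 35° to make sure.
- **Sliding it in:** I laid it on the apron, slid it past the catch ramp while gripped, then pushed its tail with shut fingers. It stopped moving while the push rose from 5 to 17 N, so it was against the back stop.
- **Last checks:** The pictures show the catch nose out behind the tail and the fingers clear of everything. The two sound bodies are within about 2 mm of where they started. The cup and pot measure as before, and the gouge looks unmoved, though its measured position varied by about 15 mm in one view.
- **One reading that disagreed:** The camera put the body's centre at bay x = 84–86 mm instead of 76–80. I think the back stop's edge skewed that, since the contact force and the catch both say it is home.

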